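# Weigh a tote of finished toy figures

## Robot

A 7-joint arm with a two-finger parallel gripper is mounted at the origin on the work surface. World frame = base frame: x ahead of the robot, y to its left, z up, the work surface at z = 0. Lengths are in mm, angles in rad, forces in N, time in s.
With the tool pointing down it reaches from about 400 to 875 mm from the base axis. Payload 4.4 kg.
Tool frame: the origin (TCP) lies midway between the tips of the shut fingers; the grasp point (between the pads) lies 19 mm behind it; z points along the fingers, y is the line along which they close (so a half turn about z gives the same grasp; the last joint's range is limited). The gripper opens to 85 mm and grips with 20 to 120 N. Pads are 22 mm wide; open, the fingers measure 114 mm over their backs; the gripper's body (76 mm by 85 mm) begins 54 mm behind the grasp point. The pads swing forward as they close: fully open they stand 13 mm farther back than shut.
Start: joints at [1.12, 0.628, 0.038, 1.517, -0.027, 0.996, -0.02], TCP at [244.021, -602.471, 231.313] pointing down, gripper open.
Joint ranges: [-3.06, 3.06], [-0.37, 2.12], [-1.25, 1.32], [0.18, 2.47], [-1.1, 4.24], [0.23, 1.98], [-2.94, 2.94]. Speed limits (rad/s): [2.57, 2.57, 3.14, 3.14, 3.14, 3.14, 3.14].

## Interface

Orientations are given as [roll, pitch, yaw] about the fixed x, y, z axes, in that order (R = Rz(yaw) Ry(pitch) Rx(roll)).
In Python, from cell import ctrl gives the robot as it stands.
- The arm moves only by the shell command python3 -m crank 'ROWS' [OPENING]. ROWS is JSON, a list that holds one entry, the list of rows, each a list of 4 numbers: the shift along the tool's x, y, z normalised to -1 to 1, where 1 is 2.5 cm, then the turn about the tool's z normalised to -1 to 1, where 1 is 0.08 rad. In form: [[[dx, dy, dz, turn], ...]]. A call has 1 to 12 rows; each row shifts and turns the commanded pose from where the row before left it, along the tool's axes as they then stand; what a row does not reach is not made up. A row lasts 1/12 s, in which the tool goes at most 41.7 mm and 7.16 degrees, less where a joint would pass 70% of its speed; a pose out of reach is approached as far as the arm can. A call with a number of a shift or a turn outside -1 to 1 is refused whole. A call with a gripper value outside its range is refused whole. OPENING is the closure, from -1 (fully open) to 1 (shut), set as the call begins (- or left out, the last holds). The fingers move at their own pace and stop on an object; the grip force is fixed at half the most. Time passes only in rows, so rows that do not move let the fingers close. It gives the time, the measured TCP pose, the force, the opening and the grip force at its end, in the units of the state.
- ctrl.read_state(): the state, without advancing time (a new reading comes with each control period).
- ctrl.get_image(name): name is "scene" or "top"; returns a dict with "img" (480x640x3 uint8, red, green, blue), "intrinsics" (3x3 intrinsics, pixels), "extrinsics" (4x4, takes a point from camera to world coordinates). Camera axes: x right, y up, looking along -z (the intrinsics and any distortion apply to the point x, -y, -z); pixel columns grow to the right and rows downward; lengths in mm; the calibration is good to about 2 mm. A picture is of the moment at which its call begins. There is no depth.
- ctrl.finish_job(): hands the job in; it is judged then, once.
Trained networks look in the newest picture that a camera, given by its name, has taken for a name from the list of things; names that differ only in an ending like _2 or _b are one class to them, and where a whole thing is asked for, a point or a joint stands for the part that bears it (a point fixed in the world has none). Each returns a list of dicts, best first, with "confidence" (0 to 1); they miss things now and then, are a little off and sometimes report something else, mostly with a low value. They report only what shows in the picture. A call takes as long as a camera call.
- ctrl.find_in(camera, target): "position" ([row, column] in pixels, amid what is visible of it).
- ctrl.trace(camera, target): "mask" (480x640 bool, what is visible of it) and "position" ([row, column] in pixels, amid what is visible of it).
- ctrl.place_of(camera, target): "position" ([row, column] in pixels: a listed point, or the origin of a listed thing).
The state is a dict: "clock": time; "qpos": joint angles; "qd": joint speeds; "tau": joint torques, N m; "eef_pos": TCP position; "tool_rot": TCP orientation; "force": force on the tool from outside, world axes, zero at the start; "torque": the same for the moment, N m; "width": finger opening in mm; "gripper_force": force on a finger pad.
Only numpy, scipy, OpenCV 4.12 (cv2) and the standard library are available. Lean on these libraries where they do the work, as an engineer would, in place of code of your own. Each camera call takes 0.05 s, during which the arm holds its last target. There are 200 camera calls.

## Task

Zero the empty bench scale by pressing the blue key on its terminal fully down. Then lift the tote that holds the two finished figures (the one with the pale wooden handle) by its handle, carry it level, without dropping it, to the middle of the scale's steel plate, long side along the plate's long side, and let go with both figures still inside. Last, press the green key fully down to record the weight; leave the red key, the tote of offcuts (black handle), the toy truck and the large figure alone.

Things in the scene. Friction and masses are not known exactly. Their poses are not given: they have to be found in the camera images.
- tote: The tote to weigh, pale wooden handle: plywood tray 90 (x) by 150 mm (y), walls 42 mm high; a 32 mm wide post at each short end carries a round dowel handle (see tote_handle) lengthwise over the middle. Origin: centre of the underside, z up. On the bench at left or right; 0.3 to 0.6 kg with its two figures, which stand loose inside, tops 77 mm above the underside.
- figure_a: Loose turned figure of natural wood in the tote, 36 mm in diameter, 70 mm tall, origin at the centre of its foot, z up. Tray floor is 7 mm above the tote's underside.
- figure_b: As figure_a, painted white, at the other end of the tote.
- scrap_tote: The other tote, black handle, with dark wooden offcuts in it; same shape and size as the tote. Origin: centre of the underside. Not to be moved.
- scale: The bench scale, fixed: black body 170 mm (x) by 220 mm (y), with a stainless plate on top. Origin: centre of its underside on the bench; loads stand on the plate, 55 mm above.
- plate_center (a point): Centre of the top face of the scale's stainless plate, 55 mm above the bench. The plate is rigid, 160 mm along its x by 210 mm along its y (long side along y).
- terminal: The scale's terminal, a separate fixed grey console 85 mm (x) by 190 mm (y), 30 mm high, with a row of three round keys along its y: blue at +60 mm, red in the middle, green at -60 mm. A dark display lies behind the keys (+x). Origin: centre of the underside.
- blue_key_top (a point): Centre of the top face of the blue (zero) key, 28 mm in diameter, 52 mm above the bench when up, pressed straight down.
- red_key_top (a point): Centre of the top face of the red (off) key, same size; must not be pressed.
- green_key_top (a point): Centre of the top face of the green (record) key, same size, pressed straight down.
- blue_key (a joint): Travel of the blue key: 0 up, 0.006 m fully down; spring return, about 5 N when fully down, then a hard stop.
- red_key (a joint): Travel of the red key, same spring.
- green_key (a joint): Travel of the green key, same spring.
- truck: Bystander: red toy truck with wooden wheels, 110 x 80 x 67 mm. Origin: centre of its underside.
- big_figure: Bystander: larger natural-wood figure, 58 mm in diameter, 112 mm tall. Origin: centre of its foot.
- tote_handle: The tote's pale wooden dowel, 18 mm in diameter, 136 mm long. Origin: the middle of the dowel, on its axis, 115 mm above the tote's underside; the dowel runs along y.

How it is judged (in metres and radians):
On the way, in this order (a step that is already met when the one before it is completed fails the run):
1. the blue key is pressed fully down (at least 4.5 of 6 mm) (value of joint blue_key above 0.0045 m), for 0.05 s.
2. the tote is lifted by its handle, at least 40 mm off the bench (contact force between the fingers and tote_handle above 0.5 N and height (world z) of tote above 0.04 m), for 0.2 s.
3. the tote stands at rest on the middle of the plate (within 30 mm), long side along long side (within 0.2 rad), let go, figures inside (contact force between tote and scale above 1 N and horizontal distance between tote and plate_center below 0.03 m and height (world z) of tote between 0.05 and 0.062 m and angle between the y axis of tote and the y axis of plate_center, either way round below 0.2 rad and angle between tote's own z axis and vertical below 0.05 rad and linear speed of tote below 0.02 m/s and contact force between the fingers and tote below 0.1 N and x of figure_a in the frame of tote between -0.045 and 0.045 m and y of figure_a in the frame of tote between -0.075 and 0.075 m and z of figure_a in the frame of tote between -0.005 and 0.06 m and x of figure_b in the frame of tote between -0.045 and 0.045 m and y of figure_b in the frame of tote between -0.075 and 0.075 m and z of figure_b in the frame of tote between -0.005 and 0.06 m), for 0.2 s.
4. the green key is pressed fully down (at least 4.5 of 6 mm) (value of joint green_key above 0.0045 m), for 0.05 s.
At the end, for the whole second after the job is handed in: The tote stands level, at rest and released on the scale's plate, its centre within 30 mm of the plate's centre, its long side within 0.2 rad of the plate's long side, both figures inside it; the blue and green keys are up again (all of step 3 and value of joint each of blue_key, green_key below 0.002 m); the robot touches nothing.
It fails at once if the red key is pressed (3 mm or more) (value of joint red_key above 0.003 m).
It fails at once if the blue key is pressed while the tote stands on the scale, or the green key while it does not ((value of joint blue_key above 0.003 m and contact force between tote and scale above 0.5 N) or (value of joint green_key above 0.003 m and contact force between tote and scale below 0.2 N)).
It fails at once if the tote is tipped more than 0.45 rad (angle between tote's own z axis and vertical above 0.45 rad).
It fails at once if the tote is dropped: it falls from more than about 10 mm (faster than 0.45 m/s while the fingers do not touch it) (linear speed of tote above 0.45 m/s and contact force between the fingers and tote below 0.05 N).
It fails at once if the tote of offcuts, truck or large figure is moved more than 25 mm (distance of any of scrap_tote, truck, big_figure from where it was at the start of the episode above 0.025 m).
It also fails if it takes over 64 s, if anything falls off the work surface, if the arm or the gripper's body presses on something with over 40 N, if the wrist force passes 120 N, or if a joint passes its speed limit or range.

## Working session

There is one attempt and no reset: what is moved stays moved. The work goes in short steps, Python scripts to look and compute and a shell command to move; the robot and the scene stay as the last step left them, time stands still between calls to the robot, and variables do not carry over. Pictures are saved under pics/ and viewed, at most 10 in all, crops included, and the job is handed in when it is done.

```bash
mkdir -p pics; cat > h.py <<'E'
import numpy as np, cv2
from cell import ctrl
def ray(im,rc,z):
    K=np.array(im["intrinsics"]);E=np.array(im["extrinsics"])
    d=np.linalg.inv(K)@[rc[1],rc[0],1]; d=E[:3,:3]@[d[0],-d[1],-d[2]]; o=E[:3,3]
    return o+d*(z-o[2])/d[2]
H=dict(tote=0,scrap_tote=0,tote_handle=115,plate_center=55,blue_key_top=52,red_key_top=52,green_key_top=52,scale=0,terminal=0,truck=0,big_figure=0,figure_a=7,figure_b=7)
def look(cam,names=H,save=None):
    im=ctrl.get_image(cam)
    if save: cv2.imwrite(save,im["img"][:,:,::-1])
    for n in names:
        for r in ctrl.place_of(cam,n)[:2]:
            print(cam,n,round(r["confidence"],2),np.round(r["position"]),np.round(ray(im,r["position"],H[n]))[:2])
    return im
E
python3 - <<'E'
from h import *
for c in ("top","scene"):
    im=look(c,save=f"pics/{c}0.png"); print(np.round(im["extrinsics"],2).tolist())
s=ctrl.read_state(); print(s["clock"],s["tool_rot"],s["eef_pos"],s["width"])
E
```

```text
top tote 0.58 [280. 166.] [470. 374.]
top scrap_tote 0.63 [275. 456.] [ 472. -375.]
top tote_handle 0.9 [280. 154.] [472. 369.]
top tote_handle 0.24 [287. 334.] [449. -53.]
top plate_center 0.83 [190. 313.] [689.  -8.]
top blue_key_top 0.62 [283. 313.] [459.  -5.]
top red_key_top 0.58 [282. 336.] [458. -61.]
top green_key_top 0.63 [285. 361.] [ 451. -122.]
top scale 0.97 [196. 312.] [681.  -6.]
top scale 0.69 [283. 337.] [454. -67.]
top terminal 0.72 [279. 337.] [465. -66.]
top truck 0.78 [184. 436.] [ 709. -331.]
top big_figure 0.64 [187. 205.] [707. 273.]
top figure_a 0.63 [280. 181.] [469. 332.]
top figure_a 0.62 [274. 148.] [485. 415.]
top figure_b 0.63 [280. 181.] [469. 332.]
top figure_b 0.62 [274. 148.] [485. 415.]
[[-0.01, 1.0, -0.06, 497.01], [-1.0, -0.01, 0.02, 9.19], [0.02, 0.06, 1.0, 1325.55], [0.0, 0.0, 0.0, 1.0]]
scene tote 0.87 [359. 495.] [472. 367.]
scene tote 0.64 [406. 378.] [713. 284.]
scene tote_handle 0.86 [332. 510.] [476. 370.]
scene tote_handle 0.55 [282. 294.] [698.  27.]
scene plate_center 0.84 [286. 295.] [678.   2.]
scene plate_center 0.74 [300. 296.] [698.  29.]
scene blue_key_top 0.45 [231. 374.] [452.   4.]
scene green_key_top 0.51 [202. 333.] [ 461. -125.]
scene scale 0.57 [298. 294.] [679.  -7.]
scene terminal 0.68 [218. 200.] [ 702. -333.]
scene terminal 0.56 [232. 346.] [470. -68.]
scene truck 0.69 [220. 206.] [ 695. -319.]
scene big_figure 0.82 [403. 378.] [709. 280.]
scene figure_a 0.95 [380. 509.] [492. 412.]
scene figure_a 0.67 [215. 349.] [433. -97.]
scene figure_b 0.95 [380. 509.] [492. 412.]
scene figure_b 0.67 [215. 349.] [433. -97.]
[[-0.76, -0.52, 0.4, 1060.69], [0.66, -0.59, 0.48, 538.52], [-0.02, 0.62, 0.78, 1014.56], [0.0, 0.0, 0.0, 1.0]]
1.4 [ 3.14158906e+00 -3.00925850e-05  3.84812824e-01] [ 244.0253281  -602.46929002  231.3079279 ] 85.35670562930103
```

View pics/top0.png

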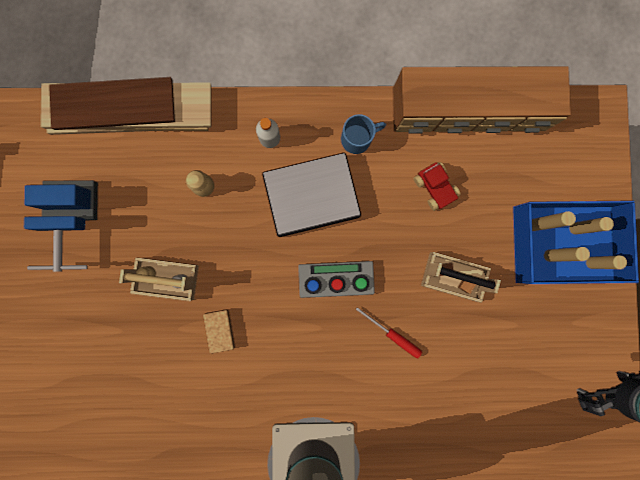

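View pics/scene0.png

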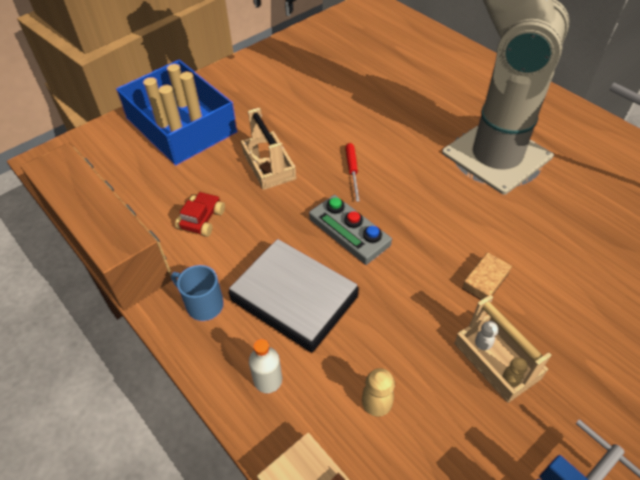

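The top view shows the pale-handled tote at left (col 154, row 280) and the black-handled one at right (460, 275). The plate is at (311, 195), turned about 15°, and the keys are at blue (313, 285), red (337, 284) and green (361, 283). The scene view agrees. Next I'll refine these by colour and mask.

```bash
cat > m.py <<'E'
from h import *
def cents(im,z,lo,hi,roi):
    hsv=cv2.cvtColor(im["img"],cv2.COLOR_RGB2HSV); m=cv2.inRange(hsv,lo,hi)
    k=np.zeros_like(m); r0,r1,c0,c1=roi; k[r0:r1,c0:c1]=m[r0:r1,c0:c1]
    n,l,s,c=cv2.connectedComponentsWithStats(k); i=1+s[1:,4].argmax()
    return ray(im,c[i][::-1],z)[:2].round(1),s[i]
if __name__=="__main__":
    rois={"top":(265,300,295,378),"scene":(190,260,310,392)}
    for cam in ("top","scene"):
        im=ctrl.get_image(cam)
        for n,lo,hi in (("blue",(100,120,60),(125,255,255)),("green",(50,150,90),(75,255,255)),("red",(0,190,90),(4,255,255))):
            print(cam,n,*cents(im,50,lo,hi,rois[cam]))
        for t,z in (("tote_handle",115),("scale",55)):
            for r in ctrl.trace(cam,t)[:1]:
                pts=np.argwhere(r["mask"]); w=np.array([ray(im,p,z)[:2] for p in pts]).astype(np.float32)
                (c,sz,a)=cv2.minAreaRect(w); b=cv2.boxPoints((c,sz,a))
                e=max([b[1]-b[0],b[2]-b[1]],key=np.linalg.norm); print(cam,t,round(r["confidence"],2),len(pts),np.round(c,1),np.round(sz,1),"long axis",round(np.arctan2(e[1],e[0])%np.pi,3))
E
python3 m.py
```

```text
top blue [452.3  -2.7] [307 280  12  12 109]
top green [ 460.7 -124.6] [356 278  11  10  44]
top red [454.8 -62.8] [331 279  12  11  97]
top tote_handle 0.84 397 [473.8 373.3] [132.7  18.2] long axis 1.426
top scale 0.85 5950 [679.5  -1.6] [173.6 221.3] long axis 1.788
scene blue [4.548e+02 1.000e-01] [366 226  14  12 133]
scene green [ 458.6 -119.6] [329 199  13  10  90]
scene red [456.4 -59.9] [347 212  13  11 103]
scene tote_handle 0.71 688 [471.9 367.5] [134.6  19.9] long axis 1.432
scene scale 0.91 8322 [690.2  11. ] [183.9 231.3] long axis 1.805
```

Handle: (472, 370), axis 1.43 rad. Plate: (682, -3), long axis 1.79 rad. Keys: blue (454, -1), red (455, -61), green (460, -122), and their 60 mm spacing is as specified. I'll shut the gripper and turn the tool to yaw ≈ π/2.

```bash
cat > plan.py <<'E'
import sys,numpy as np
from cell import ctrl
x,y,z,yaw=map(float,sys.argv[1:5]); s=ctrl.read_state(); w=s["tool_rot"][2]
p=np.array(s["eef_pos"]); d=np.array([x,y,z])-p; dy=(yaw-w+np.pi)%(2*np.pi)-np.pi
X=np.array([np.cos(w),np.sin(w),0]);Y=np.array([np.sin(w),-np.cos(w),0])
print("t",round(s["clock"],2),"pos",p.round(1),"rot",np.round(s["tool_rot"],3),"F",np.round(s["force"],1),"w",round(s["width"],1),"gf",round(s["gripper_force"],1))
print("units tool x,y,z,turn:",np.round([d@X/25,d@Y/25,-d[2]/25,-dy/.08],2))
E
python3 -m crank '[[[0,0,0,-1],[0,0,0,-1],[0,0,0,-1],[0,0,0,-1],[0,0,0,-1],[0,0,0,-1],[0,0,0,-1],[0,0,0,-1],[0,0,0,-1],[0,0,0,-1],[0,0,0,-1],[0,0,0,-1]]]' 1
python3 -m crank '[[[0,0,0,-1],[0,0,0,-1],[0,0,0,-0.8],[0,0,0,0]]]'
python3 plan.py 453.5 -1.5 130 1.571
```

```text
clock: 2.7
eef_pos: [243.9, -602.5, 231.3]
tool_rot: [-3.142, 0.0, 1.349]
force: [0.2, 0.0, -0.7]
width: 0.0
gripper_force: 0.0
clock: 3.03
eef_pos: [243.8, -602.5, 231.2]
tool_rot: [3.141, -0.0, 1.57]
force: [0.1, 0.9, 0.0]
width: 0.0
gripper_force: 0.0
t 3.03 pos [ 243.8 -602.5  231.2] rot [ 3.141 -0.     1.57 ] F [0.1 0.9 0. ] w 0.0 gf 0.0
units tool x,y,z,turn: [ 2.405e+01  8.370e+00  4.050e+00 -1.000e-02]
```

```bash

python3 -m crank '[[[1,0.35,0,0],[1,0.35,0,0],[1,0.35,0,0],[1,0.35,0,0],[1,0.35,0,0],[1,0.35,0,0],[1,0.35,0,0],[1,0.35,0,0],[1,0.35,0,0],[1,0.35,0,0],[1,0.35,0,0],[1,0.35,0,0]]]' | head -3
python3 -m crank '[[[1,0.35,0,0],[1,0.35,0,0],[1,0.35,0,0],[1,0.35,0,0],[1,0.35,0,0],[1,0.35,0,0],[1,0.35,0.5,0],[1,0.35,0.5,0],[1,0.35,0.5,0],[1,0.35,0.5,0],[1,0.35,0.5,0],[1,0.3,0.5,0]]]' | head -3
python3 plan.py 453.5 -1.5 75 1.571
```

```text
clock: 4.03
eef_pos: [349.9, -301.6, 231.6]
tool_rot: [3.141, 0.0, 1.566]
clock: 5.03
eef_pos: [454.8, -1.7, 155.9]
tool_rot: [3.14, 0.0, 1.566]
t 5.03 pos [454.8  -1.7 155.9] rot [3.14  0.    1.566] F [ 0.  -1.1 -0.5] w -0.1 gf 0.0
units tool x,y,z,turn: [ 0.01 -0.05  3.24 -0.06]
```

```bash

python3 -m crank '[[[0,-0.05,0.7,0],[0,0,0.7,0],[0,0,0.7,0],[0,0,0.7,0],[0,0,0.6,0],[0,0,0.3,0],[0,0,0,0]]]' | head -4
python3 - <<'E'
from h import *
im=ctrl.get_image("scene"); cv2.imwrite("pics/s1.png",cv2.resize(im["img"][150:310,260:460,::-1],(800,640))[:600])
E
python3 plan.py 453.5 -1.5 46 1.571
```

```text
clock: 5.62
eef_pos: [452.0, -2.9, 62.7]
tool_rot: [-3.139, 0.0, 1.568]
force: [0.3, -0.2, -0.7]
t 5.67 pos [452.6  -2.9  63.5] rot [-3.141  0.     1.568] F [ 0.1 -0.1  1.2] w -0.6 gf 0.0
units tool x,y,z,turn: [ 0.05  0.04  0.7  -0.04]
```

View pics/s1.png

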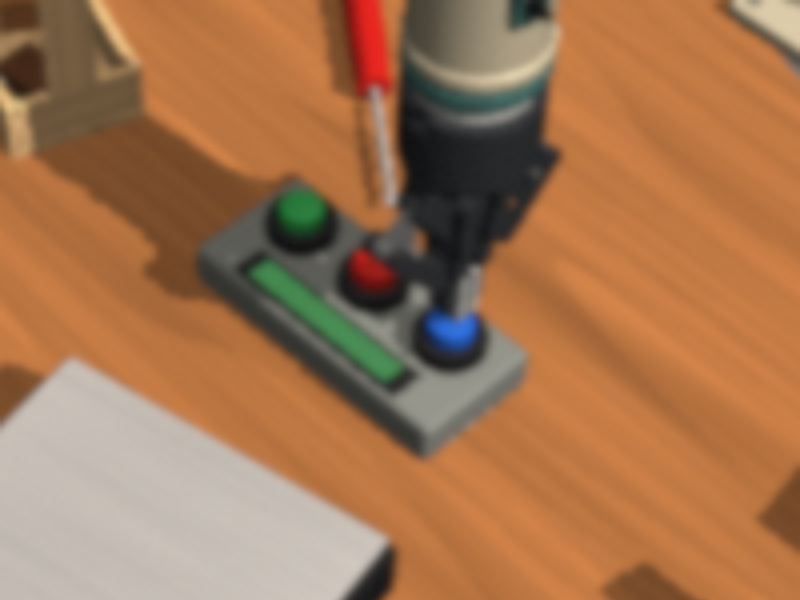

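The shut fingertips stand just over the blue key (crop 460, 315), well clear of the red one (370, 275). Now I'll press down in small steps.

```bash

python3 -m crank '[[[0,0,0.25,0],[0,0,0.2,0],[0,0,0.15,0],[0,0,0.05,0],[0,0,0,0]]]' | head -4
python3 -m crank '[[[0,0,0.06,0],[0,0,0.04,0],[0,0,0,0]]]' | head -4
```

```text
clock: 6.08
eef_pos: [453.5, -2.9, 47.8]
tool_rot: [3.14, -0.0, 1.569]
force: [0.5, -0.0, 3.7]
clock: 6.33
eef_pos: [453.5, -2.9, 46.0]
tool_rot: [3.14, 0.0, 1.569]
force: [-0.3, -0.3, 11.8]
```

Force 11.8 N with the tip at 46 mm means the key is on its hard stop. Now up and over to the tote.

```bash

python3 -m crank '[[[0,0,-0.5,0],[0,0,-1,0],[0,0,-1,0],[0,0,-1,0],[0,0,-1,0],[0.5,0,-1,0],[1,0.05,-0.5,0],[1,0.05,0,0],[1,0.05,0,0],[1,0.05,0,0],[1,0.05,0,0],[1,0.05,0,0]]]' -1 | head -4
python3 -m crank '[[[1,0.05,0,0],[1,0.05,0,0],[1,0.05,0,0],[1,0.05,0,0],[1,0.05,0,0],[1,0.05,0,0],[1,0.05,0,0],[0.5,0,0,0.5],[0,0,0,0.8],[0,0,0,0.5],[0,0,0,0]]]'
python3 plan.py 472.5 369.5 97 1.43
python3 m.py | grep -v red; python3 - <<'E'
from h import *
im=ctrl.get_image("scene"); cv2.imwrite("pics/s2.png",cv2.resize(im["img"][240:440,400:640,::-1],(720,600)))
E
```

```text
clock: 7.33
eef_pos: [459.7, 160.4, 194.8]
tool_rot: [-3.14, 0.001, 1.569]
force: [0.1, -0.2, 0.1]
clock: 8.25
eef_pos: [468.8, 346.9, 194.4]
tool_rot: [-3.14, 0.002, 1.425]
force: [0.2, -0.1, -0.2]
width: 85.3
gripper_force: 0.0
t 8.25 pos [468.8 346.9 194.4] rot [-3.140e+00  2.000e-03  1.425e+00] F [ 0.2 -0.1 -0.2] w 85.3 gf 0.0
units tool x,y,z,turn: [ 0.92  0.01  3.9  -0.07]
top blue [452.4  -2.9] [307 280  12  12 110]
top green [ 462.3 -124.3] [355 278  12   8  28]
top tote_handle 0.49 223 [468.9 342.2] [69.7 17.6] long axis 1.433
top scale 0.92 5822 [679.3  -1.7] [170.  217.7] long axis 1.8
scene blue [4.551e+02 1.000e-01] [366 226  14  12 135]
scene green [ 458.7 -119.9] [329 199  13   9  87]
scene tote_handle 0.61 743 [471.4 368. ] [135.6  19.9] long axis 1.442
scene scale 0.96 8207 [689.3  10.2] [182.8 229.2] long axis 1.809
```

View pics/s2.png

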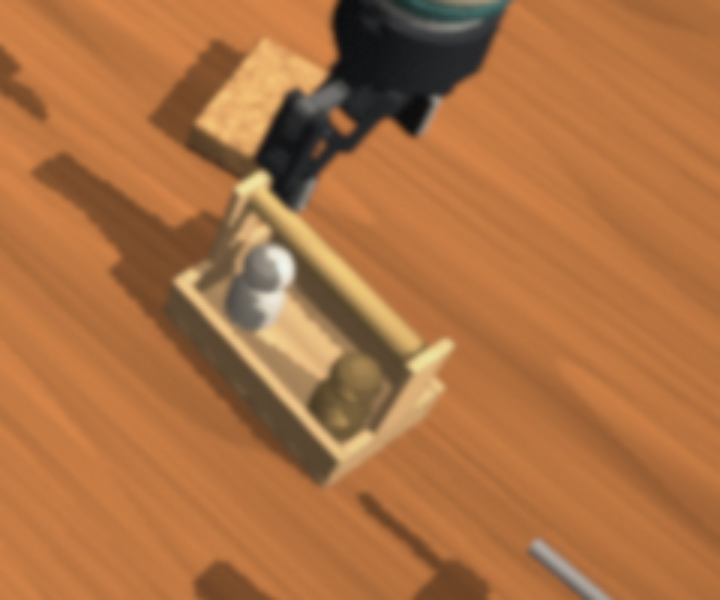

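The picture shows the handle free, both figures standing inside (white at crop 260, 285; natural at 348, 395), and the open gripper above and short of the tote. I'll shift 23 mm along the handle, lower and grip.

```bash

python3 -m crank '[[[0.45,0,0,0],[0.45,0,0,0],[0,0,0.3,0],[0,0,0.6,0],[0,0,0.6,0],[0,0,0.6,0],[0,0,0.6,0],[0,0,0.5,0],[0,0,0.4,0],[0,0,0.3,0],[0,0,0,0]]]' | head -4
python3 plan.py 472.5 369.5 97 1.43
```

```text
clock: 9.52
eef_pos: [472.0, 368.9, 95.8]
tool_rot: [-3.14, 0.002, 1.425]
force: [-0.0, -0.0, -0.5]
t 9.52 pos [472.  368.9  95.8] rot [-3.140e+00  2.000e-03  1.425e+00] F [-0.  -0.  -0.5] w 85.6 gf 0.0
units tool x,y,z,turn: [ 0.03  0.01 -0.05 -0.06]
```

```bash

python3 -m crank '[[[0,0,-0.05,0],[0,0,0,0],[0,0,0,0],[0,0,0,0],[0,0,0,0],[0,0,0,0],[0,0,0,0],[0,0,0,0],[0,0,0,0],[0,0,0,0]]]' 1
python3 -m crank '[[[0,0,-0.1,0],[0,0,-0.2,0],[0,0,-0.2,0],[0,0,-0.2,0],[0,0,-0.2,0],[0,0,-0.1,0],[0,0,0,0],[0,0,0,0]]]'
```

```text
clock: 10.35
eef_pos: [472.5, 369.5, 99.3]
tool_rot: [-3.141, -0.0, 1.425]
force: [-3.3, 0.1, 6.3]
width: 16.2
gripper_force: 58.7
clock: 11.02
eef_pos: [473.1, 369.4, 124.0]
tool_rot: [3.141, -0.0, 1.425]
force: [0.2, 0.2, -5.5]
width: 16.1
gripper_force: 58.6
```

Gripped (58 N), with 5.5 N of load, so about 0.56 kg. I'll lift further and check level and figures.

```bash

python3 -m crank '[[[0,0,-0.15,0],[0,0,-0.3,0],[0,0,-0.4,0],[0,0,-0.4,0],[0,0,-0.4,0],[0,0,-0.4,0],[0,0,-0.4,0],[0,0,-0.3,0],[0,0,-0.15,0],[0,0,0,0],[0,0,0,0]]]'
python3 - <<'E'
from h import *
im=ctrl.get_image("scene"); cv2.imwrite("pics/s3.png",cv2.resize(im["img"][200:440,340:640,::-1],(750,600)))
E
python3 plan.py 682 -3 189 1.79
```

```text
clock: 11.93
eef_pos: [472.9, 369.2, 196.3]
tool_rot: [3.142, 0.0, 1.425]
force: [-0.4, 0.9, -5.6]
width: 16.3
gripper_force: 58.7
t 11.98 pos [472.7 369.  195.9] rot [-3.141e+00  1.000e-03  1.425e+00] F [ 0.   0.5 -5.8] w 16.0 gf 58.7
units tool x,y,z,turn: [-13.5   10.45   0.28  -4.57]
```

View pics/s3.png

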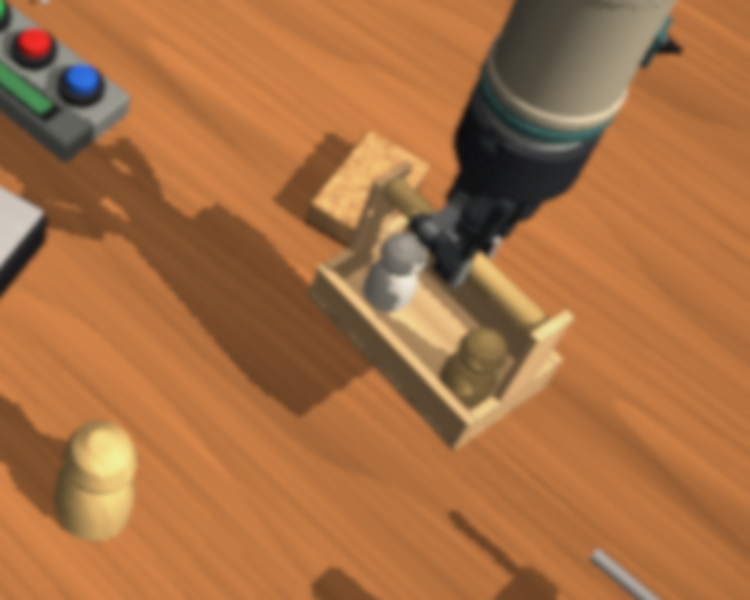

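The tote hangs level with both figures standing (crop 395, 270 and 478, 365). Now the carry, with gentle ramps.

```bash

python3 -m crank '[[[-0.1,0.08,0,0],[-0.2,0.155,0,0],[-0.3,0.23,0,0],[-0.4,0.31,0,0],[-0.5,0.39,0,0],[-0.5,0.39,0,0],[-0.5,0.39,0,0],[-0.5,0.39,0,0],[-0.5,0.39,0,0],[-0.5,0.39,0,0],[-0.5,0.39,0,0],[-0.5,0.39,0,0]]]' | head -4
python3 -m crank '[[[-0.5,0.39,0,0],[-0.5,0.39,0,0],[-0.5,0.39,0,0],[-0.5,0.39,0,0],[-0.5,0.39,0,0],[-0.5,0.39,0,0],[-0.5,0.39,0,0],[-0.5,0.39,0,0],[-0.5,0.39,0,0],[-0.4,0.3,0,0],[-0.3,0.2,0,0],[-0.2,0.15,0,0]]]' | head -4
python3 plan.py 682 -3 189 1.79
```

```text
clock: 12.98
eef_pos: [552.1, 228.7, 196.1]
tool_rot: [3.141, 0.001, 1.423]
force: [0.8, 0.8, -4.8]
clock: 13.98
eef_pos: [634.7, 80.4, 196.1]
tool_rot: [-3.141, 0.001, 1.423]
force: [-0.1, -0.0, -5.5]
t 13.98 pos [634.7  80.4 196.1] rot [-3.141e+00  1.000e-03  1.423e+00] F [-0.1 -0.  -5.5] w 15.8 gf 58.8
units tool x,y,z,turn: [-3.02  2.36  0.28 -4.59]
```

```bash

python3 -m crank '[[[-0.2,0.16,0,0],[-0.3,0.23,0,0],[-0.4,0.31,0,0],[-0.4,0.31,0,0],[-0.4,0.31,0,0],[-0.4,0.31,0,0],[-0.4,0.31,0,0],[-0.3,0.23,0,0],[-0.2,0.15,0,0],[0,0,0,-0.2],[0,0,0,-0.4],[0,0,0,-0.4]]]' | head -4
python3 -m crank '[[[0,0,0,-0.4],[0,0,0,-0.4],[0,0,0,-0.4],[0,0,0,-0.4],[0,0,0,-0.4],[0,0,0,-0.4],[0,0,0,-0.4],[0,0,0,-0.4],[0,0,0,-0.3],[0,0,0,-0.1],[0,0,0,0]]]' | head -4
python3 plan.py 682 -3 154 1.79
python3 - <<'E'
from h import *
for c,b in (("top",(130,270,220,420)),("scene",(140,400,170,480))):
    im=ctrl.get_image(c); cv2.imwrite(f"pics/4{c}.png",cv2.resize(im["img"][b[0]:b[1],b[2]:b[3],::-1],(620,520)))
a,b=[cv2.imread(f"pics/4{c}.png") for c in("top","scene")]
cv2.imwrite("pics/4.png",cv2.resize(np.hstack([a,b]),(800,336)))
E
```

```text
clock: 14.98
eef_pos: [680.5, 1.2, 196.3]
tool_rot: [-3.141, -0.001, 1.508]
force: [0.6, 0.2, -5.5]
clock: 15.9
eef_pos: [680.7, 0.7, 196.4]
tool_rot: [-3.142, -0.0, 1.794]
force: [-0.7, -0.8, -5.3]
t 15.9 pos [680.7   0.7 196.4] rot [-3.142 -0.     1.794] F [-0.7 -0.8 -5.3] w 16.6 gf 58.8
units tool x,y,z,turn: [-0.15  0.02  1.69  0.04]
```

View pics/4.png

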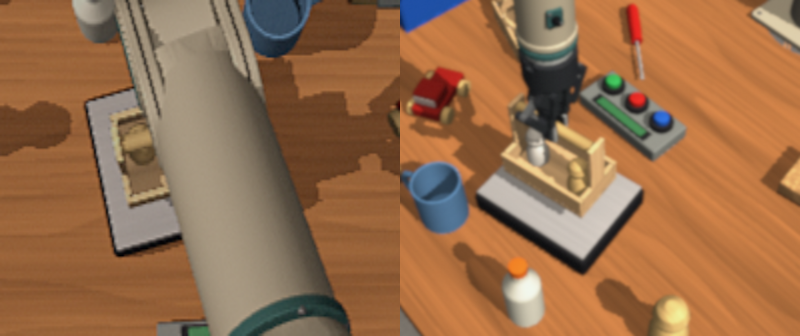

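The tote is over the plate, parallel to it, with both figures upright. Lowering slowly.

```bash

python3 -m crank '[[[-0.1,0,0.1,0],[0,0,0.2,0],[0,0,0.25,0],[0,0,0.25,0],[0,0,0.25,0],[0,0,0.2,0],[0,0,0.15,0],[0,0,0.05,0],[0,0,0.05,0],[0,0,0,0],[0,0,0,0]]]' | head -4
python3 -m crank '[[[0,0,0.05,0],[0,0,0.05,0],[0,0,0.04,0],[0,0,0,0]]]' | head -4
```

```text
clock: 16.92
eef_pos: [681.6, -2.3, 159.1]
tool_rot: [3.141, 0.0, 1.793]
force: [-0.1, 0.1, -6.0]
clock: 17.25
eef_pos: [681.2, -2.4, 155.1]
tool_rot: [-3.141, 0.0, 1.793]
force: [-0.2, -0.8, -5.6]
```

```bash

python3 -m crank '[[[0,0,0.04,0],[0,0,0.04,0],[0,0,0,0]]]' | head -4
python3 -m crank '[[[0,0,0.04,0],[0,0,0,0]]]' | head -4
```

```text
clock: 17.5
eef_pos: [681.4, -2.4, 154.6]
tool_rot: [3.141, 0.001, 1.793]
force: [-2.7, -0.6, 3.8]
clock: 17.67
eef_pos: [681.4, -2.4, 154.5]
tool_rot: [3.141, 0.001, 1.793]
force: [-5.9, -0.7, 8.3]
```

Contact with the plate. I'll back off slightly, then release and rise.

```bash

python3 -m crank '[[[0,0,-0.06,0],[0,0,0,0]]]' | head -4
python3 -m crank '[[[0,0,0,0],[0,0,0,0],[0,0,0,0],[0,0,0,0],[0,0,0,0],[0,0,0,0],[0,0,0,0],[0,0,0,0]]]' -1
python3 -m crank '[[[0,0,-0.2,0],[0,0,-0.4,0],[0,0,-0.6,0],[0,0,-0.8,0],[0,0,-0.8,0],[0,0,-0.8,0],[0,0,-0.6,0],[0,0,0,0]]]' | head -4
python3 plan.py 459.5 -122 200 1.6
```

```text
clock: 17.83
eef_pos: [681.7, -2.4, 154.6]
tool_rot: [3.141, 0.0, 1.793]
force: [-2.6, -0.3, 3.3]
clock: 18.5
eef_pos: [681.4, -2.3, 153.8]
tool_rot: [3.142, 0.0, 1.793]
force: [0.8, 0.3, 0.0]
width: 85.7
gripper_force: 0.0
clock: 19.17
eef_pos: [683.7, -1.7, 264.0]
tool_rot: [3.134, 0.001, 1.793]
force: [-0.2, 0.2, 0.5]
t 19.17 pos [683.7  -1.7 264. ] rot [3.134e+00 1.000e-03 1.793e+00] F [-0.2  0.2  0.5] w 85.5 gf 0.0
units tool x,y,z,turn: [-2.72 -9.81  2.56  2.41]
```

```bash

python3 -m crank '[[[-0.25,-0.9,0,0],[-0.25,-0.9,0,0],[-0.25,-0.9,0,0],[-0.25,-0.9,0,0],[-0.25,-0.9,0,0],[-0.25,-0.9,0,0],[-0.25,-0.9,0,0],[-0.25,-0.9,0,0],[-0.25,-0.9,0,0],[-0.25,-0.9,0,0],[-0.22,-0.8,0,0],[0,0,0,1]]]' 1 | head -4
python3 -m crank '[[[0,0,1,1],[0,0,1,0.4],[0,0,0.5,0],[0,0,0,0]]]' | head -4
python3 plan.py 459 -121.5 62 1.6
python3 - <<'E'
from h import *
im=ctrl.get_image("top"); a=cv2.resize(im["img"][130:310,240:400,::-1],(400,450))
im=ctrl.get_image("scene"); b=cv2.resize(im["img"][180:360,200:360,::-1],(400,450)); cv2.imwrite("pics/5.png",np.hstack([a,b]))
E
python3 m.py | grep -v red
```

```text
clock: 20.17
eef_pos: [452.9, -125.1, 258.5]
tool_rot: [-3.137, 0.001, 1.708]
force: [-1.6, 0.3, 0.3]
clock: 20.5
eef_pos: [455.3, -122.2, 194.1]
tool_rot: [-3.137, -0.001, 1.601]
force: [-0.0, -0.1, -0.5]
t 20.5 pos [ 455.3 -122.2  194.1] rot [-3.137e+00 -1.000e-03  1.601e+00] F [-0.  -0.1 -0.5] w 0.2 gf 0.0
units tool x,y,z,turn: [0.02 0.15 5.29 0.01]
top blue [452.3  -2.7] [307 280  12  12 109]
top green [ 460.8 -111.4] [355 280   3   4   6]
top tote_handle 0.92 503 [690.   -1.6] [ 22.1 145.6] long axis 1.808
top scale 0.63 3387 [679.1  -1.1] [170.1 219.5] long axis 1.802
scene blue [4.55e+02 1.00e-01] [366 226  14  12 134]
scene green [ 458.6 -119.9] [329 199  13   9  88]
scene tote_handle 0.93 657 [656.3 -41.3] [ 26.9 146.6] long axis 1.779
scene scale 0.8 4250 [689.8  10.4] [181.2 228.1] long axis 1.799
```

View pics/5.png

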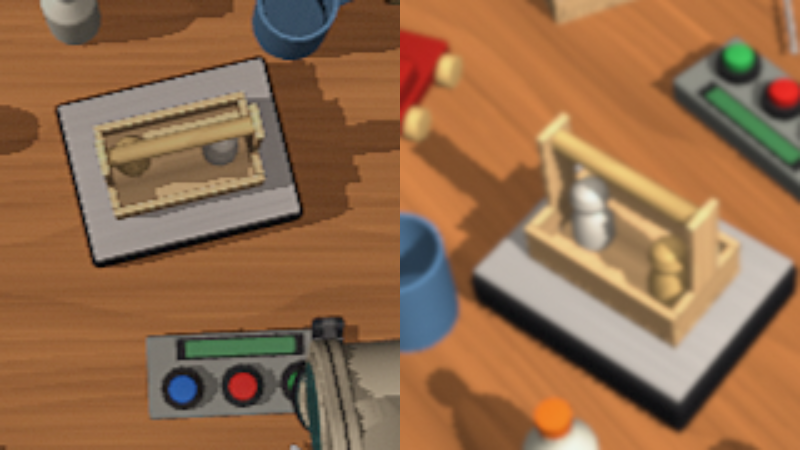

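The tote stands centred and parallel on the plate with both figures inside and the gripper clear of it. Now the green key.

```bash

python3 -m crank '[[[0,0.15,0.7,0],[0,0,0.8,0],[0,0,0.8,0],[0,0,0.8,0],[0,0,0.8,0],[0,0,0.7,0],[0,0,0.4,0],[0,0,0.2,0],[0,0,0,0],[0,0,0,0]]]' | head -4
python3 plan.py 459 -121.5 46 1.6
```

```text
clock: 21.73
eef_pos: [461.6, -122.5, 66.7]
tool_rot: [3.141, 0.0, 1.601]
force: [-0.5, -0.0, 0.1]
t 21.73 pos [ 461.6 -122.5   66.7] rot [3.141 0.    1.601] F [-0.5 -0.   0.1] w -0.0 gf 0.0
units tool x,y,z,turn: [ 0.04 -0.1   0.83  0.01]
```

```bash

python3 -m crank '[[[0.04,-0.1,0.3,0],[0,0,0.2,0],[0,0,0.15,0],[0,0,0.08,0],[0,0,0.05,0],[0,0,0,0]]]' | head -4
python3 -m crank '[[[0,0,0.08,0],[0,0,0.04,0],[0,0,0,0]]]' | head -4
```

```text
clock: 22.23
eef_pos: [458.5, -121.6, 46.8]
tool_rot: [-3.141, 0.0, 1.601]
force: [-0.7, -0.1, 4.6]
clock: 22.48
eef_pos: [458.6, -121.6, 45.7]
tool_rot: [3.141, 0.001, 1.601]
force: [-4.8, 0.2, 24.4]
```

24 N at 45.7 mm means it is fully down on the stop. I'll rise, check, and hand in.

```bash

python3 -m crank '[[[0,0,-0.4,0],[0,0,-0.8,0],[0,0,-1,0],[0,0,-1,0],[0,0,-1,0],[0,0,-0.5,0],[0,0,0,0],[0,0,0,0],[0,0,0,0]]]' | head -4
python3 - <<'E'
from h import *
look("scene",["figure_a","tote_handle"])
for r in ctrl.trace("top","tote_handle")[:1]: print(r["position"])
E
python3 m.py | grep -E "tote|green"
python3 -c "
from cell import ctrl
print(ctrl.finish_job())"
```

```text
clock: 23.23
eef_pos: [458.0, -121.6, 160.6]
tool_rot: [-3.14, -0.0, 1.601]
force: [0.1, -1.1, 0.5]
scene figure_a 0.97 [301. 309.] [661.  23.]
scene figure_a 0.6 [273. 277.] [667. -80.]
scene tote_handle 0.71 [252. 290.] [657. -35.]
[187.3, 311.9]
the job is handed in; nothing more can be done
NoneTraceback (most recent call last):
  File "m.py", line 12, in <module>
    print(cam,n,*cents(im,50,lo,hi,rois[cam]))
                 ~~~~~^^^^^^^^^^^^^^^^^^^^^^^
  File "m.py", line 5, in cents
    n,l,s,c=cv2.connectedComponentsWithStats(k); i=1+s[1:,4].argmax()
                                                     ~~~~~~~~~~~~~~^^
ValueError: attempt to get argmax of an empty sequence
```

I pressed the blue key, set the pale-handled tote on the middle of the plate with both figures inside, pressed the green key and handed the job in at about 23 s; no verdict came back, and my last check script crashed, so that the keys came back up was not confirmed by camera.

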